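# Find the full cutter tin by its weight and hold it up

## Task

One of the three closed tins in the wooden board is packed full, the other two are nearly empty: heft them one at a time in order from the robot's left to its right, lifting each clear of the board by at least 5 cm for about a second and standing it back in its own well before taking the next. Finish while holding the heaviest tin upright and still in the gripper, about 15 cm up over the board, with the other two standing in their own wells. Keep the tins upright throughout and leave everything else on the table where it is.

Things in the scene. Friction and masses are not known exactly. Their poses are not given: they have to be found in the camera images.
- rack: fixed wooden board, 110 mm (its x) by 310 mm (its y) by 35 mm high, flat on the work surface; origin: centre of its underside, z up; y runs along the row of wells to the robot's left, x away from the robot. Three round wells, 70 mm across, 22 mm deep (floor 13 mm above the underside), 3 mm chamfer, in a row 100 mm apart along y.
- rack_hole0 (a point): centre of the mouth of the left well, level with the board's top, 35 mm above the work surface
- rack_hole1 (a point): centre of the mouth of the middle well, level with the board's top, 35 mm above the work surface
- rack_hole2 (a point): centre of the mouth of the right well, level with the board's top, 35 mm above the work surface
- tin_left: closed round metal tin, 62 mm across, 95 mm tall, lid fixed; all three look the same. Origin: centre of its underside, z up its axis. Starts in the left well (the robot's left, +y). The full one weighs 0.6 to 0.76 kg, the others 0.19 to 0.32 kg; which is full changes from run to run; the steel rings inside shift a few mm. A 40 to 60 N grip around its stiff side holds any of them.
- tin_middle: closed round metal tin, 62 mm across, 95 mm tall, lid fixed; all three look the same. Origin: centre of its underside, z up its axis. Starts in the middle well. The full one weighs 0.6 to 0.76 kg, the others 0.19 to 0.32 kg; which is full changes from run to run; the steel rings inside shift a few mm. A 40 to 60 N grip around its stiff side holds any of them.
- tin_right: closed round metal tin, 62 mm across, 95 mm tall, lid fixed; all three look the same. Origin: centre of its underside, z up its axis. Starts in the right well (the robot's right, -y). The full one weighs 0.6 to 0.76 kg, the others 0.19 to 0.32 kg; which is full changes from run to run; the steel rings inside shift a few mm. A 40 to 60 N grip around its stiff side holds any of them.
- scraper: bench scraper lying flat near the board on the robot's side: steel blade, black grip, 125 mm wide, 22 mm high; bystander, loose, origin: under the middle of its width, 12 mm from the middle of the grip towards the blade
- shaker: small glass shaker with a steel cap, 44 mm across, 75 mm tall, standing just beyond the board; bystander, loose, origin: centre of its underside
- cutter: steel cutter ring, 70 mm across, 35 mm tall, standing just beyond the board; bystander, loose, origin: centre of its underside
- cutter_small: small steel cutter ring, 48 mm across, 30 mm tall, standing on the robot's side of the board; bystander, loose, origin: centre of its underside
- bowl: open steel mixing bowl, 170 mm across, 75 mm tall, to the left; bystander, loose, origin: centre of its underside
- jar: glass jar with a white cap, 80 mm across, 130 mm tall, to the right; bystander, loose, origin: centre of its underside
Not all that is in view belongs to the job. Leave any purple or red look-alike of the tin_left alone. What is shaped like the tin_right but blue or yellow is not meant.

How it is judged:
By the outcome, as a careful person would: the job done as asked, in the order asked, and still so for the second after the job is handed in, while the arm keeps its last pose, push and grip.
It also fails if it takes over 64 s, if anything falls off the work surface, if the arm or the gripper's body presses on something with over 40 N, if the wrist force passes 120 N, or if a joint passes its speed limit or range.

## Robot

A 6-joint arm with a two-finger parallel gripper is mounted at the origin on the work surface. World frame = base frame: x ahead of the robot, y to its left, z up, the work surface at z = 0. Lengths are in m, angles in rad, forces in N, time in s.
With the tool pointing down it reaches from about 0.35 to 0.775 m from the base axis. Payload 7.3 kg.
Tool frame: the origin (TCP) lies at the very end of the fingers, on their centre line; the grasp point (between the pads) lies 19 mm behind it; z points along the fingers, y is the direction in which the jaws open and shut (so a half turn about z gives the same grasp; the last joint's range is limited). The gripper opens to 92 mm and grips with 3 to 60 N. Pads are 19 mm wide; open, the fingers measure 130 mm over their backs; the gripper's body (75 mm by 190 mm) begins 47 mm behind the grasp point.
Start: joints at [-1.437, 0.342, 1.524, -0, 1.275, -0.146], TCP at [0.145, -0.505, 0.227] pointing down, gripper open.
Joint ranges: [-2.53, 2.53], [-0.77, 2.02], [0.04, 2.7], [-1, 4.14], [0.28, 2.66], [-3.11, 3.11]. Speed limits (rad/s): [2.57, 2.57, 3.14, 3.14, 3.14, 3.14].

## Interface

Orientations are given as [roll, pitch, yaw] about the fixed x, y, z axes, in that order (R = Rz(yaw) Ry(pitch) Rx(roll)).
In Python, from cell import monitor, eyes, order gives the robot as it stands. The module is installed in compiled form; this text tells all that it offers.
- The arm moves only by the tool carry_out, never from a script. Its argument "targets" is a list of rows, each a list of 2 entries, a list of its own where there are three numbers: the shift along the tool's x, y, z in m, then the turn about the tool's z in rad. In form: [[[dx, dy, dz], twist], ...]. A call has 1 to 10 rows; each row shifts and turns the pose as measured when the row begins, along the tool's axes as they then stand; what a row does not reach is not made up. A row lasts 1/8 s, in which the tool goes at most 62.5 mm and 10.7 degrees, less where a joint would pass 70% of its speed; a pose out of reach is approached as far as the arm can. A call is refused whole if a number of a shift passes 0.0625 or a number of a turn 0.188, either way. A call with a gripper value outside its range is refused whole. "fingers" is the closure, from 0 (fully open) to 1 (shut), set as the call begins (left out, the last holds). The fingers move at their own pace and stop on an object; "grip_force" is the grip in N (left out, the last holds). Time passes only in rows, so rows that do not move let the fingers close. It gives the time, the measured TCP pose, the force and the opening at its end, in the units of the state.
- monitor.observe(): the state, without advancing time (a new reading comes with each control period).
- eyes.read_camera(name): name is "scene" or "top" or "wrist"; returns the picture (400x640x3 uint8, red, green, blue); there is no depth.
- eyes.camera_info(name): a dict with "K" (3x3 intrinsics, pixels), "dist" ([k1, k2, p1, p2, k3] as OpenCV has them; the pictures are not rectified), "rvec" (rotation vector, rad) and "tvec" (3), from world to camera coordinates, as OpenCV has them. Camera axes: x right, y down, z forward; pixel columns grow to the right and rows downward; lengths in m; the calibration is good to about 2 mm. A picture is of the moment at which its call begins: read the wrist's pose just before it. camera_info takes no time and is no camera call; for the wrist camera it gives the pose at the moment of the call.
- order.hand_in(): hands the job in, once; it reports no verdict.
The state is a dict: "time": time; "qpos": joint angles; "qvel": joint speeds; "joint_efforts": joint torques, N m; "tool_pos": TCP position; "tool_rot": TCP orientation; "contact_force": force on the tool from outside, world axes, zero at the start; "torque": the same for the moment, N m; "opening": finger opening in m.
Only numpy, scipy, OpenCV 4.12 (cv2) and the standard library are available. Lean on these libraries where they do the work, as an engineer would, in place of code of your own. Each camera call takes 0.05 s, during which the arm holds its last target.

## Working session

There is one attempt and no reset: what is moved stays moved. The work goes in short steps, Python scripts to look and compute and a tool call to move; the robot and the scene stay as the last step left them, time stands still between calls to the robot, and variables do not carry over. Pictures are saved under pics/ and viewed, and the job is handed in when it is done.

Besides the shell and the picture viewer there is one more tool, called after ">>>" as a command line: name --argument value ..., lists and objects as JSON in quotes. carry_out: Moves the arm, as the interface text tells. Its arguments: {"type":"object","properties":{"targets":{"type":"array","items":{"type":"array"}},"fingers":{"type":"number"},"grip_force":{"type":"number"}},"required":["targets"]}

```bash
mkdir -p pics
python3 - <<'E'
from cell import monitor, eyes
import cv2, pickle
s=monitor.observe(); print(s)
infos={}
for n in ["scene","top"]:
    im=eyes.read_camera(n); cv2.imwrite(f"pics/{n}0.png",im[:,:,::-1]); infos[n]=eyes.camera_info(n)
    i=infos[n]; print(n,i)
pickle.dump(infos,open("infos.pkl","wb"))
E
```

```text
{'time': 0.0, 'qpos': array([-1.43699393e+00,  3.42720090e-01,  1.52502385e+00, -8.45990744e-06,
        1.27538816e+00, -1.46002330e-01]), 'qvel': array([-8.28091220e-04, -1.51616227e-03, -2.63034981e-05,  6.28192546e-04,
        2.72683140e-05,  8.52929178e-04]), 'joint_efforts': array([ 1.54196012e-03, -4.31229115e+01, -2.44216686e+01,  7.19773024e-02,
        5.60502650e-02, -1.21295593e-04]), 'tool_pos': array([ 0.14495091, -0.50416879,  0.22604394]), 'tool_rot': array([-3.14006841e+00, -2.15961208e-04,  2.79807031e-01]), 'contact_force': array([-0.25218928,  0.99135907,  0.60911325]), 'torque': array([ 0.00641449, -0.04142595,  0.03972246]), 'opening': 0.09161927305930266}
scene {'K': array([[445.03765734,   0.        , 323.24012528],
       [  0.        , 445.03765734, 204.1136082 ],
       [  0.        ,   0.        ,   1.        ]]), 'dist': array([0.03430964, 0.        , 0.        , 0.        , 0.        ]), 'rvec': array([ 0.94408427,  2.57484359, -0.93794741]), 'tvec': array([ 0.41588066, -0.27165128,  1.34479132])}
top {'K': array([[407.62809012,   0.        , 311.9198955 ],
       [  0.        , 407.62809012, 202.51057163],
       [  0.        ,   0.        ,   1.        ]]), 'dist': array([-0.00973141,  0.        ,  0.        ,  0.        ,  0.        ]), 'rvec': array([ 2.10881877, -2.13612273,  0.21878811]), 'tvec': array([0.03260044, 0.55542761, 1.09935254])}
```

View pics/scene0.png

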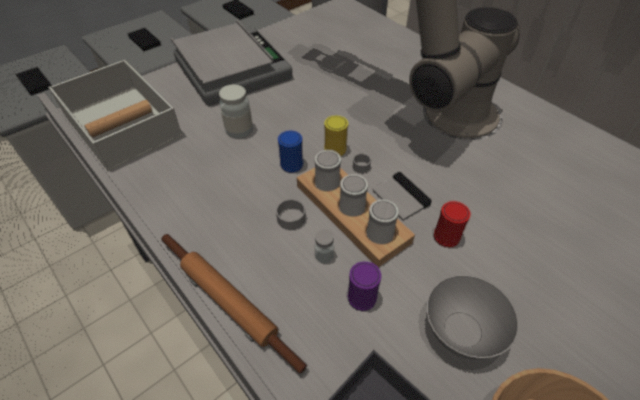

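View pics/top0.png

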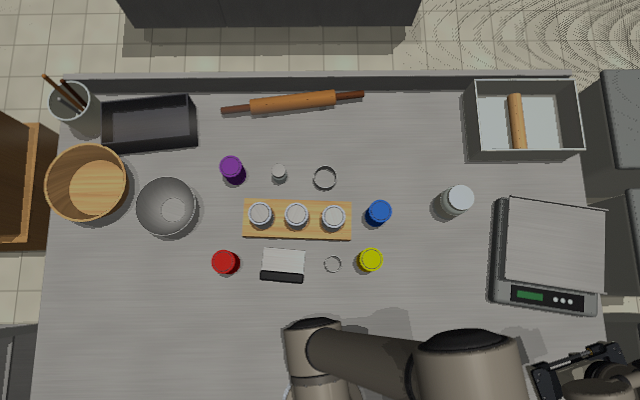

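The three grey tins stand in the board at (260,214), (296,214) and (333,216) in the top view. The blue (378,212), yellow (371,260), red (225,262) and purple (231,168) tins are look-alikes outside the board. I'll confirm this in a crop.

Run:
```python
import cv2
im=cv2.imread("pics/top0.png")[150:290,205:405]
cv2.imwrite("pics/topcrop.png",cv2.resize(im,None,fx=4,fy=4,interpolation=cv2.INTER_CUBIC))
im=cv2.imread("pics/scene0.png")[140:270,280:430]
cv2.imwrite("pics/scenecrop.png",cv2.resize(im,None,fx=4,fy=4,interpolation=cv2.INTER_CUBIC))
```

```text
(no output)
```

View pics/topcrop.png

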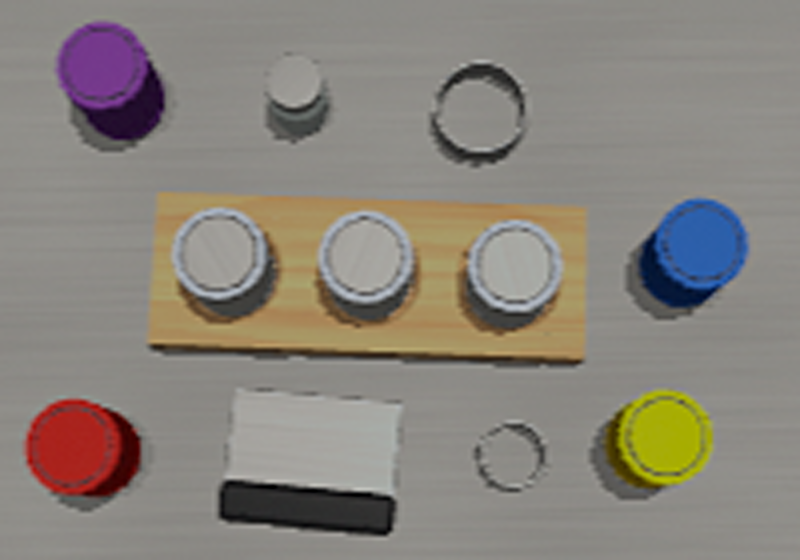

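View pics/scenecrop.png

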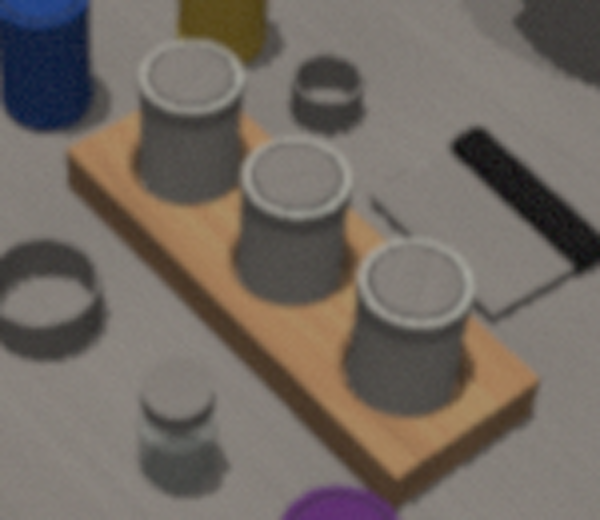

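The crop confirms the grey, white-rimmed tins are the only ones in wells. Next I'll compute positions from the lid centres and the board corners.

```bash
cat > h.py <<'E'
import cv2,pickle,numpy as np
def ray(i,uv):
    n=cv2.undistortPoints(np.array([[uv]],float),i["K"],i["dist"])[0,0]
    R=cv2.Rodrigues(i["rvec"])[0]; c=-R.T@i["tvec"]; return c,R.T@np.array([n[0],n[1],1])
def onz(i,uv,z):
    c,d=ray(i,uv); return c+d*(z-c[2])/d[2]
E
python3 - <<'E'
from h import *
I=pickle.load(open("infos.pkl","rb"))
f=lambda p,o:((p[0]+.5)/4-.5+o[0],(p[1]+.5)/4-.5+o[1])
for n,o,ps in [("top",(205,150),[(220,254),(366,258),(514,266)]),("scene",(280,140),[(416,283),(297,178),(192,77)])]:
    for p in ps: print(n,onz(I[n],f(p,o),.108).round(4))
C=[onz(I["top"],f(p,(205,150)),.035) for p in [(157,193),(587,208),(582,357),(150,345)]]
for c in C: print(c.round(4))
m=np.mean(C,0); d=(C[0]+C[3]-C[1]-C[2])/2; print("c",m,"yaw of y axis", np.degrees(np.arctan2(-d[0],d[1])),np.linalg.norm(d))
for n,p,z in [("shaker",(295,82),.075),("cutter",(480,108),.03),("csmall",(511,455),.025),("blue",(702,243),.095),("yellow",(664,435),.095),("red",(76,447),.095),("purple",(103,65),.095)]:
    print(n,onz(I["top"],f(p,(205,150)),z).round(3))
E
```

```text
top [0.5179 0.1666 0.108 ]
top [0.5139 0.0688 0.108 ]
top [ 0.5073 -0.0303  0.108 ]
scene [0.5199 0.1691 0.108 ]
scene [0.5165 0.0713 0.108 ]
scene [ 0.5086 -0.029   0.108 ]
[0.5757 0.2212 0.035 ]
[ 0.5609 -0.0886  0.035 ]
[ 0.4534 -0.0815  0.035 ]
[0.4658 0.2241 0.035 ]
c [0.51393758 0.06881356 0.035     ] yaw of y axis -2.526589062346817 0.3079936164256405
shaker [0.646 0.119 0.075]
cutter [ 0.638 -0.013  0.03 ]
csmall [ 0.386 -0.03   0.025]
blue [ 0.524 -0.16   0.095]
yellow [ 0.394 -0.128  0.095]
red [0.392 0.262 0.095]
purple [0.654 0.251 0.095]
```

>>> carry_out --targets '[[[0,0,0],-0.178],[[0,0,0],-0.178],[[0,0,0],-0.178],[[0,0,0],-0.178],[[0,0,0],-0.178],[[0,0,0],-0.178],[[0,0,0],-0.178]]' --fingers 0 --grip_force 50

```text
time: 0.98
tool_pos: [0.1447, -0.5024, 0.2231]
tool_rot: [-3.14, -0.008, 1.566]
contact_force: [0.3, -0.2, 0.3]
opening: 0.0917
```

>>> carry_out --targets '[[[0.03,0.045,0],0.04],[[0.035,0.045,0],0],[[0.035,0.045,0],0],[[0.04,0.04,0],0],[[0.045,0.04,0],0],[[0.045,0.04,0],0],[[0.05,0.03,0],0],[[0.05,0.03,0],0],[[0.05,0.02,0],0],[[0.05,0.01,0],0]]'

```text
time: 2.22
tool_pos: [0.5169, -0.076, 0.2226]
tool_rot: [-3.137, -0.012, 1.52]
contact_force: [1.2, -0.0, -0.4]
opening: 0.0917
```

>>> carry_out --targets '[[[0.05,-0.002,0.0],0],[[0.05,-0.002,0.0],0],[[0.05,-0.002,0.0],0],[[0.045,-0.002,0.0],0],[[0.03,-0.002,0],0],[[0.015,0,0],0],[[0,0,0],0]]'

```text
time: 3.1
tool_pos: [0.5173, 0.1752, 0.2226]
tool_rot: [-3.132, -0.011, 1.525]
contact_force: [-0.2, -0.3, 0.9]
opening: 0.0917
```

```bash
cat > t.py <<'E'
from h import *
import sys
from cell import monitor
from scipy.spatial.transform import Rotation as Ro
def delta(tgt,yaw=1.523):
    s=monitor.observe(); R=Ro.from_euler('xyz',s["tool_rot"]).as_matrix()
    print(s["time"],s["tool_pos"].round(4),s["tool_rot"].round(4),"F",s["contact_force"].round(2),"T",s["torque"].round(2),"op",round(s["opening"],4))
    print("shift",(R.T@(np.array(tgt)-s["tool_pos"])).round(4),"twist",round(s["tool_rot"][2]-yaw,4))
if __name__=="__main__": delta([float(a) for a in sys.argv[1:4]])
E
python3 t.py .519 .168 .055
python3 - <<'E'
from cell import eyes
import cv2,pickle
for n in ["wrist","scene"]:
    i=eyes.camera_info(n); im=eyes.read_camera(n)
    cv2.imwrite(f"pics/{n}1.png",im[:,:,::-1]); pickle.dump(i,open(f"{n}1.pkl","wb"))
E
```

```text
3.1 [0.5173 0.1752 0.2226] [-3.1316 -0.0112  1.5255] F [-0.2  -0.34  0.92] T [-0.02 -0.13 -0.02] op 0.0917
shift [-0.009   0.0037  0.1675] twist 0.0025
```

View pics/wrist1.png

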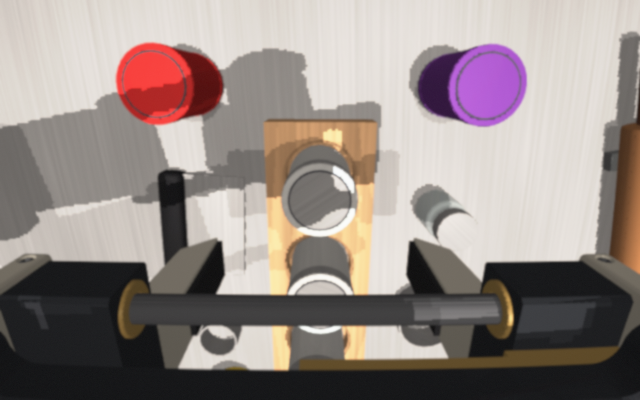

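The wrist view shows the left tin's lid at about (320,199), with the red and purple look-alikes well away. I'll cross-check its position.

Run:
```python
from h import *
i=pickle.load(open("wrist1.pkl","rb")); print(onz(i,(319.5,199),.108))
print(onz(i,(320,303),.108))
im=cv2.imread("pics/wrist1.png")[100:360,180:460]
cv2.imwrite("pics/w1c.png",cv2.resize(im,None,fx=2.5,fy=2.3))
```

```text
[0.51857788 0.16857414 0.108     ]
[0.51494078 0.07010536 0.108     ]
```

View pics/w1c.png

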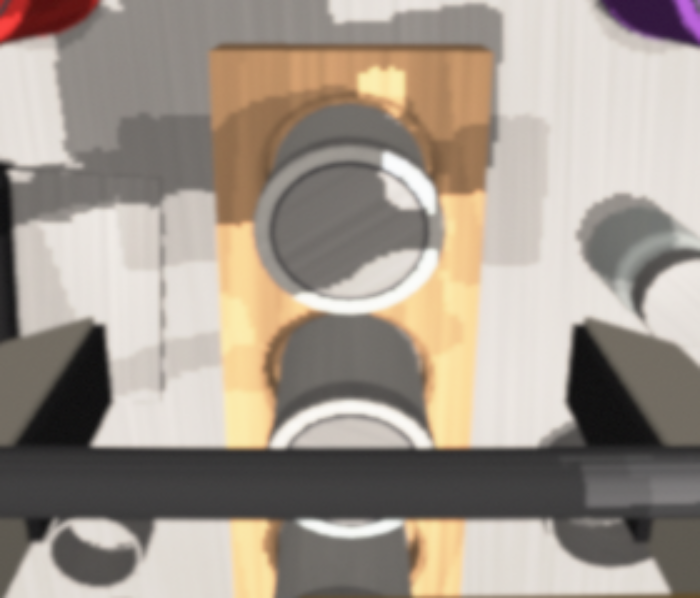

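All three views agree on about (0.519, 0.1685). Descending.

>>> carry_out --targets '[[[-0.0085,0.0035,0.005],0.0025],[[0,0,0.02],0],[[0,0,0.03],0],[[0,0,0.03],0],[[0,0,0.02],0],[[0,0,0.015],0],[[0,0,0.0],0]]'

```text
time: 4.08
tool_pos: [0.5218, 0.1559, 0.0982]
tool_rot: [-3.133, -0.009, 1.51]
contact_force: [-0.2, 0.0, 0.4]
opening: 0.0913
```

```bash
python3 t.py .5187 .1685 .056
```

```text
4.075 [0.5218 0.1559 0.0982] [-3.1329 -0.0088  1.5096] F [-0.16  0.03  0.42] T [-0.04 -0.17  0.02] op 0.0913
shift [ 0.0121 -0.0035  0.0423] twist -0.0134
```

>>> carry_out --targets '[[[0.012,-0.003,0],-0.013],[[0,0,0],0]]'

```text
time: 4.32
tool_pos: [0.5205, 0.1685, 0.0997]
tool_rot: [-3.135, -0.01, 1.523]
contact_force: [-0.1, -0.4, 0.3]
opening: 0.0917
```

```bash
python3 t.py .5187 .1685 .056;python3 t.py .5187 .1685 .056
```

```text
4.325 [0.5205 0.1685 0.0997] [-3.1355 -0.0096  1.5227] F [-0.15 -0.39  0.32] T [-0.05 -0.07 -0.03] op 0.0917
shift [-0.0005 -0.0015  0.0437] twist -0.0003
4.325 [0.5205 0.1685 0.0997] [-3.1355 -0.0096  1.5227] F [-0.15 -0.39  0.32] T [-0.05 -0.07 -0.03] op 0.0917
shift [-0.0005 -0.0015  0.0437] twist -0.0003
```

>>> carry_out --targets '[[[0,-0.0015,0.012],0],[[0,0,0.014],0],[[0,0,0.012],0],[[0,0,0.005],0],[[0,0,0],0]]'

```text
time: 4.95
tool_pos: [0.5186, 0.1694, 0.0538]
tool_rot: [-3.136, -0.009, 1.524]
contact_force: [0.5, -0.2, -0.0]
opening: 0.0919
```

```bash
python3 t.py .5187 .1685 .056
```

```text
4.95 [0.5186 0.1694 0.0538] [-3.1358 -0.0095  1.5237] F [ 0.49 -0.18 -0.03] T [-0.   -0.14 -0.05] op 0.0919
shift [-0.0009  0.0002 -0.0022] twist 0.0007
```

>>> carry_out --targets '[[[-0.0009,0,-0.002],0],[[0,0,0],0],[[0,0,0],0],[[0,0,0],0],[[0,0,0],0]]' --fingers 1 --grip_force 52

```text
time: 5.58
tool_pos: [0.5192, 0.1684, 0.0569]
tool_rot: [-3.138, -0.01, 1.524]
contact_force: [0.3, -0.2, -2.0]
opening: 0.0603
```

```bash
python3 t.py .5187 .1685 .056
```

```text
5.575 [0.5192 0.1684 0.0569] [-3.1377 -0.0098  1.5236] F [ 0.34 -0.25 -2.01] T [ 0.01 -0.18 -0.05] op 0.0603
shift [ 0.0001 -0.0005  0.0009] twist 0.0006
```

>>> carry_out --targets '[[[0,0,-0.006],0],[[0,0,-0.01],0],[[0,0,-0.012],0],[[0,0,-0.014],0],[[0,0,-0.016],0],[[0,0,-0.016],0],[[0,0,-0.012],0],[[0,0,-0.006],0],[[0,0,0],0]]'

```text
time: 6.7
tool_pos: [0.5182, 0.1672, 0.1547]
tool_rot: [-3.135, -0.009, 1.524]
contact_force: [-0.2, -0.8, -7.2]
opening: 0.0603
```

```bash
python3 t.py .5192 .1684 .0569
```

```text
6.7 [0.5182 0.1672 0.1547] [-3.135  -0.0092  1.5236] F [-0.24 -0.8  -7.23] T [-0.01 -0.12 -0.03] op 0.0603
shift [0.0003 0.0016 0.0977] twist 0.0006
```

>>> carry_out --targets '[[[0,0,0],0],[[0,0,0],0],[[0,0,0],0],[[0,0,0],0],[[0,0,0],0],[[0,0,0],0],[[0,0,0],0],[[0,0,0],0],[[0,0,0],0],[[0,0,0],0]]'

```text
time: 7.95
tool_pos: [0.5171, 0.167, 0.1528]
tool_rot: [-3.131, -0.008, 1.524]
contact_force: [0.2, -0.1, -7.1]
opening: 0.0602
```

```bash
python3 t.py .5192 .1684 .0569
python3 - <<'E'
from cell import eyes,monitor
import cv2
print(monitor.observe()["contact_force"])
im=eyes.read_camera("scene"); print(monitor.observe()["contact_force"])
cv2.imwrite("pics/s2.png",cv2.resize(im[100:300,240:480,::-1],None,fx=3,fy=3))
E
```

```text
7.95 [0.5171 0.167  0.1528] [-3.1312 -0.0084  1.5236] F [ 0.19 -0.1  -7.09] T [-0.03 -0.17 -0.  ] op 0.0602
shift [0.0006 0.003  0.0959] twist 0.0006
[ 0.18529325 -0.1007093  -7.09141157]
[ 0.5032159   0.0786303  -6.10181823]
```

View pics/s2.png

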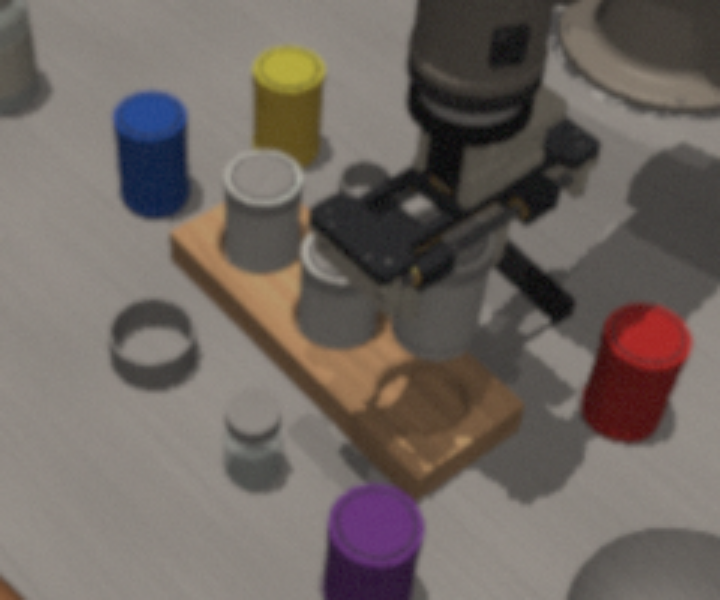

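The left tin is up and reads about 6.5–7 N, so it is probably the full one. Next I lower it back, checking alignment just above the well.

>>> carry_out --targets '[[[0.0006,0.0025,0.006],0],[[0,0,0.014],0],[[0,0,0.016],0],[[0,0,0.014],0],[[0,0,0.008],0],[[0,0,0],0]]'

```text
time: 8.75
tool_pos: [0.5185, 0.168, 0.0895]
tool_rot: [-3.129, -0.008, 1.524]
contact_force: [-0.0, -0.7, -7.2]
opening: 0.0605
```

```bash
python3 t.py .5192 .1684 .0569
```

```text
8.75 [0.5185 0.168  0.0895] [-3.1288 -0.0079  1.5236] F [-0.02 -0.67 -7.22] T [ 0.03 -0.17  0.  ] op 0.0605
shift [0.0002 0.0011 0.0326] twist 0.0006
```

>>> carry_out --targets '[[[0.0002,0.0008,0.005],0],[[0,0.0002,0.008],0],[[0,0,0.008],0],[[0,0,0.006],0],[[0,0,0.002],0],[[0,0,0],0]]'

```text
time: 9.5
tool_pos: [0.5202, 0.1686, 0.0594]
tool_rot: [-3.131, -0.008, 1.524]
contact_force: [0.8, 0.5, -6.5]
opening: 0.0601
```

```bash
python3 t.py .5192 .1684 .0569
```

```text
9.5 [0.5202 0.1686 0.0594] [-3.1311 -0.0084  1.5236] F [ 0.76  0.51 -6.51] T [ 0.   -0.12  0.01] op 0.0601
shift [-0.0002 -0.0009  0.0025] twist 0.0006
```

>>> carry_out --targets '[[[0,-0.0005,0.0015],0],[[0,0,0.001],0],[[0,0,0.0],0]]'

```text
time: 9.88
tool_pos: [0.52, 0.1687, 0.0573]
tool_rot: [-3.132, -0.009, 1.524]
contact_force: [-0.2, 0.5, -5.6]
opening: 0.0604
```

```bash
python3 t.py .5192 .1684 .0569
```

```text
9.875 [0.52   0.1687 0.0573] [-3.1322 -0.0086  1.5236] F [-0.18  0.45 -5.61] T [-0.05 -0.13  0.01] op 0.0604
shift [-0.0003 -0.0008  0.0004] twist 0.0006
```

>>> carry_out --targets '[[[0,0,0.0015],0],[[0,0,0.0005],0],[[0,0,0.0],0]]'

```text
time: 10.25
tool_pos: [0.52, 0.1687, 0.0571]
tool_rot: [-3.133, -0.009, 1.524]
contact_force: [-1.0, 0.0, -6.8]
opening: 0.0601
```

```bash
python3 t.py .5192 .1684 .0569
```

```text
10.25 [0.52   0.1687 0.0571] [-3.1333 -0.0087  1.5237] F [-1.04  0.01 -6.83] T [-0.02 -0.1  -0.04] op 0.0601
shift [-0.0003 -0.0008  0.0002] twist 0.0007
```

>>> carry_out --targets '[[[0,0,0.002],0],[[0,0,0.002],0]]'

```text
time: 10.5
tool_pos: [0.52, 0.1687, 0.0569]
tool_rot: [-3.135, -0.009, 1.524]
contact_force: [-8.3, -2.5, 16.3]
opening: 0.0602
```

```bash
python3 t.py .5192 .1684 .0569
```

```text
10.5 [0.52   0.1687 0.0569] [-3.1347 -0.0088  1.5241] F [-8.3  -2.55 16.29] T [-0.41  1.29 -0.04] op 0.0602
shift [-0.0004 -0.0008  0.    ] twist 0.0011
```

The tin is seated at its original height. Releasing.

>>> carry_out --targets '[[[0,0,-0.001],0],[[0,0,0],0],[[0,0,0],0],[[0,0,0],0]]' --fingers 0

```text
time: 11.0
tool_pos: [0.5224, 0.1692, 0.0594]
tool_rot: [-3.14, -0.01, 1.524]
contact_force: [0.5, -0.2, -0.5]
opening: 0.091
```

```bash
python3 t.py .519 .1684 .13
```

```text
11.0 [0.5224 0.1692 0.0594] [-3.1404 -0.0102  1.524 ] F [ 0.51 -0.19 -0.49] T [-0.04 -0.1   0.03] op 0.091
shift [-0.0002 -0.0034 -0.0706] twist 0.001
```

>>> carry_out --targets '[[[0,-0.003,-0.01],0],[[0,0,-0.02],0],[[0,0,-0.025],0],[[0,0,-0.018],0],[[0,0,-0.005],0],[[-0.02,0,0],0],[[-0.035,0,0],0],[[-0.03,0,0],0],[[-0.008,0,0],0],[[0,0,0],0]]'

```text
time: 12.25
tool_pos: [0.5118, 0.0696, 0.1375]
tool_rot: [-3.135, -0.009, 1.524]
contact_force: [-0.2, 0.9, 0.3]
opening: 0.0919
```

```bash
python3 t.py .5147 .0697 .0555
python3 - <<'E'
from cell import eyes,monitor
import cv2,pickle
i=eyes.camera_info("wrist");im=eyes.read_camera("wrist")
pickle.dump(i,open("w3.pkl","wb"))
cv2.imwrite("pics/w3.png",im[:,:,::-1])
E
```

```text
12.25 [0.5118 0.0696 0.1375] [-3.135  -0.0091  1.5238] F [-0.21  0.89  0.27] T [-0.01 -0.1  -0.05] op 0.0919
shift [-0.0005  0.0034  0.082 ] twist 0.0008
```

View pics/w3.png

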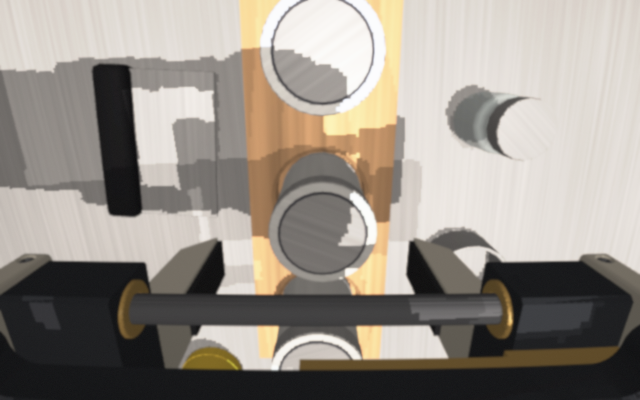

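Run:
```python
from h import *
i=pickle.load(open("w3.pkl","rb"))
for c,l,r in [((323,230),(270,230),(376,230)),((322,50),(260,48),(385,48)),((317,384),(317,384),(317,384))]:
    print([onz(i,p,.108).round(4) for p in (c,l,r)], np.linalg.norm(onz(i,l,.108)-onz(i,r,.108)))
```

```text
[array([0.5156, 0.0714, 0.108 ]), array([0.4849, 0.0727, 0.108 ]), array([0.5462, 0.07  , 0.108 ])] 0.06131935863658236
[array([0.519 , 0.1685, 0.108 ]), array([0.4881, 0.171 , 0.108 ]), array([0.5505, 0.1681, 0.108 ])] 0.06250068751532169
[array([ 0.5069, -0.0428,  0.108 ]), array([ 0.5069, -0.0428,  0.108 ]), array([ 0.5069, -0.0428,  0.108 ])] 0.0
```

The wrist view shows the left tin back in its well: its lid at (322,50) scales to 62.5 mm at z = 0.108. The middle tin's lid is at (323,230), about (0.515, 0.070). Descending.

>>> carry_out --targets '[[[0,0.0037,0.01],0],[[0,0,0.02],0],[[0,0,0.02],0],[[0,0,0.018],0],[[0,0,0.008],0],[[0,0,0],0]]'

```text
time: 13.05
tool_pos: [0.5154, 0.0748, 0.0563]
tool_rot: [-3.134, -0.01, 1.531]
contact_force: [0.4, 0.3, -0.0]
opening: 0.0919
```

```bash
python3 t.py .515 .070 .056
```

```text
13.05 [0.5154 0.0748 0.0563] [-3.134  -0.0097  1.5306] F [ 0.43  0.28 -0.04] T [-0.05 -0.15  0.03] op 0.0919
shift [-0.0048 -0.0002  0.0002] twist 0.0076
```

>>> carry_out --targets '[[[-0.005,0,0.0],0.007],[[0,0,0],0],[[0,0,0],0]]'

```text
time: 13.42
tool_pos: [0.5163, 0.0696, 0.0576]
tool_rot: [-3.137, -0.01, 1.523]
contact_force: [0.3, -0.2, 0.3]
opening: 0.0918
```

```bash
python3 t.py .515 .070 .056
```

```text
13.425 [0.5163 0.0696 0.0576] [-3.1368 -0.0098  1.5234] F [ 0.28 -0.18  0.34] T [-0.04 -0.09  0.01] op 0.0918
shift [ 0.0003 -0.0013  0.0016] twist 0.0004
```

>>> carry_out --targets '[[[0,-0.0013,0.002],0],[[0,0,0],0],[[0,0,0],0],[[0,0,0],0],[[0,0,0],0]]' --fingers 1

```text
time: 14.05
tool_pos: [0.5153, 0.0696, 0.056]
tool_rot: [-3.138, -0.01, 1.523]
contact_force: [-0.6, -0.1, -0.7]
opening: 0.0622
```

```bash
python3 t.py .515 .070 .056
```

```text
14.05 [0.5153 0.0696 0.056 ] [-3.1381 -0.0098  1.5233] F [-0.61 -0.1  -0.71] T [-0.07 -0.14  0.03] op 0.0622
shift [ 0.0003 -0.0003  0.    ] twist 0.0003
```

>>> carry_out --targets '[[[0,0,0],0],[[0,0,0],0]]'

```text
time: 14.3
tool_pos: [0.5153, 0.0696, 0.056]
tool_rot: [-3.138, -0.01, 1.523]
contact_force: [0.4, -0.7, 0.1]
opening: 0.0621
```

```bash
python3 t.py .515 .070 .056
```

```text
14.3 [0.5153 0.0696 0.056 ] [-3.138  -0.0097  1.5233] F [ 0.38 -0.67  0.05] T [ 0.01 -0.15 -0.03] op 0.0621
shift [ 0.0004 -0.0003  0.    ] twist 0.0003
```

Stable grip. Lifting the middle tin.

>>> carry_out --targets '[[[0,0,-0.006],0],[[0,0,-0.01],0],[[0,0,-0.012],0],[[0,0,-0.014],0],[[0,0,-0.016],0],[[0,0,-0.016],0],[[0,0,-0.012],0],[[0,0,-0.006],0],[[0,0,0],0]]'

```text
time: 15.42
tool_pos: [0.5151, 0.0687, 0.1552]
tool_rot: [-3.139, -0.01, 1.523]
contact_force: [-0.2, -0.3, -3.3]
opening: 0.0622
```

```bash
python3 t.py .5153 .0696 .056
```

```text
15.425 [0.5151 0.0687 0.1552] [-3.1385 -0.0098  1.5234] F [-0.22 -0.31 -3.34] T [-0.06 -0.09  0.04] op 0.0622
shift [-0.0001  0.0005  0.0992] twist 0.0004
```

>>> carry_out --targets '[[[0,0,0],0],[[0,0,0],0],[[0,0,0],0],[[0,0,0],0],[[0,0,0],0]]'

```text
time: 16.05
tool_pos: [0.5141, 0.0687, 0.1534]
tool_rot: [-3.135, -0.01, 1.523]
contact_force: [0.4, 0.3, -3.5]
opening: 0.0619
```

>>> carry_out --targets '[[[0,0,0],0],[[0,0,0],0],[[0,0,0],0],[[0,0,0],0],[[0,0,0],0]]'

```text
time: 16.68
tool_pos: [0.5141, 0.0687, 0.1534]
tool_rot: [-3.135, -0.01, 1.523]
contact_force: [0.2, -0.2, -2.9]
opening: 0.0622
```

```bash
python3 t.py .5153 .0696 .056
```

```text
16.675 [0.5141 0.0687 0.1534] [-3.1349 -0.0097  1.5233] F [ 0.18 -0.2  -2.95] T [-0.   -0.14  0.02] op 0.0622
shift [0.     0.0018 0.0974] twist 0.0003
```

The middle tin reads about 3 N, so it is light. Returning it.

>>> carry_out --targets '[[[0,0.0015,0.006],0],[[0,0,0.014],0],[[0,0,0.016],0],[[0,0,0.014],0],[[0,0,0.008],0],[[0,0,0],0]]'

```text
time: 17.42
tool_pos: [0.5146, 0.0692, 0.0903]
tool_rot: [-3.133, -0.01, 1.523]
contact_force: [0.5, 0.1, -3.7]
opening: 0.0623
```

```bash
python3 t.py .5153 .0696 .056
```

```text
17.425 [0.5146 0.0692 0.0903] [-3.1325 -0.0096  1.5232] F [ 0.5   0.12 -3.67] T [-0.04 -0.18 -0.03] op 0.0623
shift [0.0001 0.001  0.0343] twist 0.0002
```

>>> carry_out --targets '[[[0.0002,0.0008,0.006],0],[[0,0,0.008],0],[[0,0,0.008],0],[[0,0,0.007],0],[[0,0,0.004],0],[[0,0,0.002],0]]'

```text
time: 18.18
tool_pos: [0.5161, 0.0698, 0.0559]
tool_rot: [-3.136, -0.01, 1.523]
contact_force: [-11.4, -0.7, 33.0]
opening: 0.0622
```

```bash
python3 t.py .5153 .0696 .056
```

```text
18.175 [0.5161 0.0698 0.0559] [-3.1356 -0.0096  1.5235] F [-11.35  -0.68  33.03] T [-0.08  1.77 -0.03] op 0.0622
shift [-0.0002 -0.0008 -0.0001] twist 0.0005
```

>>> carry_out --targets '[[[0,0,-0.001],0],[[0,0,0],0],[[0,0,0],0],[[0,0,0],0]]' --fingers 0

```text
time: 18.68
tool_pos: [0.5174, 0.0698, 0.0581]
tool_rot: [-3.139, -0.01, 1.524]
contact_force: [-0.7, -0.6, 0.5]
opening: 0.0914
```

>>> carry_out --targets '[[[0,-0.003,-0.01],0],[[0,0,-0.02],0],[[0,0,-0.025],0],[[0,0,-0.018],0],[[0,0,-0.005],0],[[-0.02,0,0],0],[[-0.035,0,0],0],[[-0.03,0,0],0],[[-0.008,0,0],0],[[0,0,0],0]]'

```text
time: 19.92
tool_pos: [0.508, -0.025, 0.1384]
tool_rot: [-3.137, -0.01, 1.525]
contact_force: [0.1, 0.4, 0.4]
opening: 0.0915
```

```bash
python3 t.py .5095 -.0295 .0555
python3 - <<'E'
from cell import eyes,monitor
import cv2,pickle
i=eyes.camera_info("wrist");im=eyes.read_camera("wrist")
pickle.dump(i,open("w4.pkl","wb"))
cv2.imwrite("pics/w4.png",im[:,:,::-1])
E
```

```text
19.925 [ 0.508  -0.025   0.1384] [-3.1369 -0.0105  1.5248] F [0.07 0.37 0.41] T [-0.06 -0.12 -0.01] op 0.0915
shift [-0.0052  0.0021  0.0828] twist 0.0018
```

View pics/w4.png

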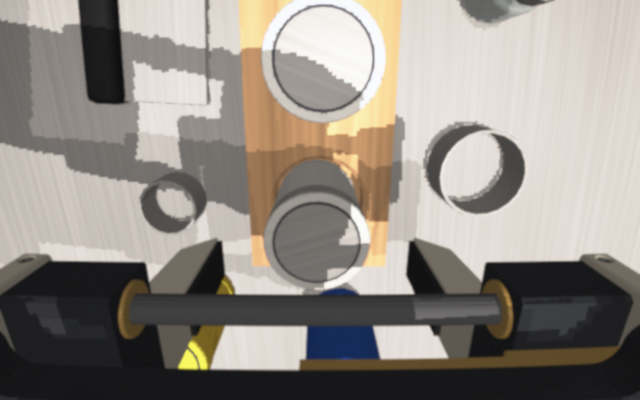

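Run:
```python
from h import *
i=pickle.load(open("w4.pkl","rb"))
for c,l,r in [((317,241),(265,241),(369,241)),((324,59),(262,57),(386,57))]:
    print([onz(i,p,.108).round(4) for p in (c,l,r)], np.linalg.norm(onz(i,l,.108)-onz(i,r,.108)))
```

```text
[array([ 0.508 , -0.0304,  0.108 ]), array([ 0.4775, -0.0291,  0.108 ]), array([ 0.5385, -0.0318,  0.108 ])] 0.061089701822551135
[array([0.516 , 0.0697, 0.108 ]), array([0.4847, 0.0722, 0.108 ]), array([0.5474, 0.0693, 0.108 ])] 0.06271790028147539
```

>>> carry_out --targets '[[[-0.005,0.002,0.0],0.002],[[0,0,0.01],0],[[0,0,0.01],0],[[0,0,0],0]]'

```text
time: 20.48
tool_pos: [0.5094, -0.0276, 0.1163]
tool_rot: [-3.136, -0.011, 1.526]
contact_force: [-0.5, 0.5, 0.3]
opening: 0.0919
```

```bash
python3 t.py .5095 -.0295 .0555
```

```text
20.475 [ 0.5094 -0.0276  0.1163] [-3.1356 -0.0111  1.526 ] F [-0.49  0.46  0.28] T [-0.03 -0.1   0.04] op 0.0919
shift [-0.0026  0.0005  0.0608] twist 0.003
```

The middle tin is seated. The right tin is at about (0.5085, -0.030). Descending.

>>> carry_out --targets '[[[-0.0027,-0.0005,0.01],0.003],[[0,0,0.018],0],[[0,0,0.016],0],[[0,0,0.01],0],[[0,0,0.002],0],[[0,0,0],0]]'

```text
time: 21.22
tool_pos: [0.5086, -0.0301, 0.0573]
tool_rot: [-3.136, -0.011, 1.523]
contact_force: [0.3, 0.2, 0.0]
opening: 0.092
```

```bash
python3 t.py .5088 -.030 .056
```

```text
21.225 [ 0.5086 -0.0301  0.0573] [-3.136  -0.0109  1.5226] F [0.28 0.24 0.05] T [-0.01 -0.1   0.01] op 0.092
shift [0.0001 0.0002 0.0013] twist -0.0004
```

>>> carry_out --targets '[[[0,0,0.0015],0],[[0,0,0],0],[[0,0,0],0],[[0,0,0],0],[[0,0,0],0],[[0,0,0],0]]' --fingers 1

```text
time: 21.98
tool_pos: [0.5091, -0.0302, 0.0569]
tool_rot: [-3.138, -0.011, 1.523]
contact_force: [-0.0, 0.2, -0.6]
opening: 0.0623
```

```bash
python3 t.py .5088 -.030 .056
```

```text
21.975 [ 0.5091 -0.0302  0.0569] [-3.138  -0.0105  1.5228] F [-0.01  0.22 -0.65] T [-0.05 -0.06  0.  ] op 0.0623
shift [ 0.0001 -0.0003  0.0009] twist -0.0002
```

>>> carry_out --targets '[[[0,0,-0.006],0],[[0,0,-0.01],0],[[0,0,-0.012],0],[[0,0,-0.014],0],[[0,0,-0.016],0],[[0,0,-0.016],0],[[0,0,-0.012],0],[[0,0,-0.006],0],[[0,0,0],0]]'

```text
time: 23.1
tool_pos: [0.5098, -0.0312, 0.1568]
tool_rot: [-3.141, -0.01, 1.523]
contact_force: [-1.6, -0.1, -2.1]
opening: 0.062
```

>>> carry_out --targets '[[[0,0,0],0],[[0,0,0],0],[[0,0,0],0],[[0,0,0],0],[[0,0,0],0]]'

```text
time: 23.72
tool_pos: [0.5088, -0.031, 0.155]
tool_rot: [-3.137, -0.011, 1.523]
contact_force: [0.1, 0.3, -1.9]
opening: 0.0621
```

>>> carry_out --targets '[[[0,0,0],0],[[0,0,0],0],[[0,0,0],0],[[0,0,0],0],[[0,0,0],0]]'

```text
time: 24.35
tool_pos: [0.5088, -0.0311, 0.155]
tool_rot: [-3.137, -0.011, 1.523]
contact_force: [-0.4, 0.2, -1.7]
opening: 0.0622
```

```bash
python3 t.py .5091 -.0302 .0569
```

```text
24.35 [ 0.5088 -0.0311  0.155 ] [-3.1374 -0.0106  1.5227] F [-0.42  0.24 -1.68] T [-0.05 -0.08 -0.02] op 0.0622
shift [-0.0002  0.0006  0.0981] twist -0.0003
```

The right tin reads about 2 N, so it is light and the left one is the full tin. Returning the right tin.

>>> carry_out --targets '[[[0,0.0004,0.006],0],[[0,0,0.014],0],[[0,0,0.016],0],[[0,0,0.014],0],[[0,0,0.008],0],[[0,0,0],0]]'

```text
time: 25.1
tool_pos: [0.5082, -0.0302, 0.092]
tool_rot: [-3.135, -0.011, 1.523]
contact_force: [-0.2, 0.2, -0.9]
opening: 0.0621
```

```bash
python3 t.py .5091 -.0302 .0569
```

```text
25.1 [ 0.5082 -0.0302  0.092 ] [-3.135  -0.011   1.5227] F [-0.16  0.24 -0.94] T [-0.02 -0.17  0.  ] op 0.0621
shift [-0.0003  0.0012  0.035 ] twist -0.0003
```

>>> carry_out --targets '[[[0,0.0008,0.006],0],[[0,0,0.008],0],[[0,0,0.008],0],[[0,0,0.007],0],[[0,0,0.004],0],[[0,0,0.002],0]]'

```text
time: 25.85
tool_pos: [0.5097, -0.0301, 0.0567]
tool_rot: [-3.138, -0.011, 1.523]
contact_force: [-9.3, 0.4, 27.2]
opening: 0.0624
```

```bash
python3 t.py .5091 -.0302 .0569
```

```text
25.85 [ 0.5097 -0.0301  0.0567] [-3.1375 -0.0105  1.5228] F [-9.34  0.38 27.22] T [0.1  1.35 0.01] op 0.0624
shift [-0.0002 -0.0006 -0.0002] twist -0.0002
```

>>> carry_out --targets '[[[0,0,-0.001],0],[[0,0,0],0],[[0,0,0],0],[[0,0,0],0]]' --fingers 0

```text
time: 26.35
tool_pos: [0.5107, -0.0303, 0.0586]
tool_rot: [-3.14, -0.01, 1.523]
contact_force: [-0.2, 0.7, 0.6]
opening: 0.0912
```

>>> carry_out --targets '[[[0,-0.001,-0.01],0],[[0,0,-0.02],0],[[0,0,-0.025],0],[[0,0,-0.02],0],[[0,0,-0.005],0],[[0.03,0,0],0],[[0.04,0,0],0],[[0.045,0,0],0],[[0.04,0,0],0],[[0.025,0,0],0]]'

```text
time: 27.6
tool_pos: [0.5179, 0.1518, 0.1436]
tool_rot: [-3.139, -0.009, 1.518]
contact_force: [0.5, -0.7, 0.4]
opening: 0.0916
```

>>> carry_out --targets '[[[0.01,0,0],0],[[0,0,0],0]]'

```text
time: 27.85
tool_pos: [0.5177, 0.1631, 0.1428]
tool_rot: [-3.137, -0.009, 1.521]
contact_force: [-0.4, -0.9, -0.8]
opening: 0.0917
```

```bash
python3 t.py .519 .1686 .0555
python3 - <<'E'
from cell import eyes,monitor
import cv2,pickle
for n in ["wrist","scene"]:
    i=eyes.camera_info(n);im=eyes.read_camera(n)
    pickle.dump(i,open(n+"5.pkl","wb"))
    cv2.imwrite(f"pics/{n}5.png",im[:,:,::-1])
E
```

```text
27.85 [0.5177 0.1631 0.1428] [-3.1374 -0.0088  1.5208] F [-0.36 -0.91 -0.77] T [-0.03 -0.04 -0.01] op 0.0917
shift [0.0048 0.0014 0.0874] twist -0.0022
```

View pics/wrist5.png

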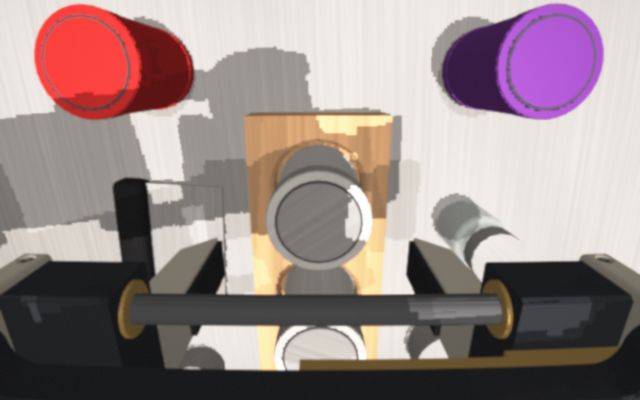

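View pics/scene5.png

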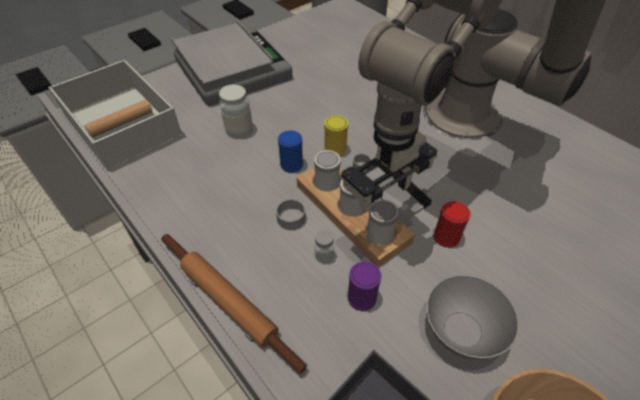

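All three tins stand in their wells, the left lid is at (319,219) in the wrist view, and the bystanders have not moved. Taking the left tin again.

Run:
```python
from h import *
i=pickle.load(open("wrist5.pkl","rb"))
print(onz(i,(319.5,219.5),.108))
```

```text
[0.51978753 0.16935265 0.108     ]
```

>>> carry_out --targets '[[[0.005,0.0012,0.0],-0.002],[[0,0,0.01],0],[[0,0,0.012],0],[[0,0,0],0]]'

```text
time: 28.45
tool_pos: [0.5192, 0.1653, 0.119]
tool_rot: [-3.136, -0.008, 1.518]
contact_force: [0.1, -1.5, 0.4]
opening: 0.0919
```

```bash
python3 t.py .519 .1686 .0555
```

```text
28.45 [0.5192 0.1653 0.119 ] [-3.1364 -0.0082  1.5183] F [ 0.13 -1.52  0.36] T [-0.05 -0.09 -0.02] op 0.0919
shift [ 0.0028 -0.0001  0.0635] twist -0.0047
```

>>> carry_out --targets '[[[0.0033,0,0.01],-0.0045],[[0,0,0.018],0],[[0,0,0.018],0],[[0,0,0.011],0],[[0,0,0.003],0],[[0,0,0],0]]'

```text
time: 29.2
tool_pos: [0.5195, 0.1699, 0.0559]
tool_rot: [-3.137, -0.009, 1.524]
contact_force: [0.1, -0.4, -0.0]
opening: 0.0917
```

```bash
python3 t.py .5195 .169 .056
```

```text
29.2 [0.5195 0.1699 0.0559] [-3.137  -0.0085  1.5238] F [ 0.12 -0.41 -0.01] T [-0.02 -0.11 -0.01] op 0.0917
shift [-0.0009  0.0001 -0.0001] twist 0.0008
```

>>> carry_out --targets '[[[-0.0008,0,0.0],0],[[0,0,0],0],[[0,0,0],0],[[0,0,0],0],[[0,0,0],0],[[0,0,0],0]]' --fingers 1 --grip_force 55

```text
time: 29.95
tool_pos: [0.5201, 0.1692, 0.0574]
tool_rot: [-3.14, -0.009, 1.524]
contact_force: [-0.8, -0.8, 0.4]
opening: 0.0601
```

```bash
python3 t.py .5195 .169 .056
```

```text
29.95 [0.5201 0.1692 0.0574] [-3.1396 -0.009   1.5239] F [-0.84 -0.8   0.4 ] T [-0.03 -0.12 -0.06] op 0.0601
shift [-0.0003 -0.0006  0.0014] twist 0.0009
```

>>> carry_out --targets '[[[0,0,-0.006],0],[[0,0,-0.01],0],[[0,0,-0.012],0],[[0,0,-0.016],0],[[0,0,-0.02],0],[[0,0,-0.02],0],[[0,0,-0.02],0],[[0,0,-0.02],0],[[0,0,-0.014],0],[[0,0,-0.008],0]]'

```text
time: 31.2
tool_pos: [0.518, 0.1674, 0.2104]
tool_rot: [-3.134, -0.008, 1.524]
contact_force: [0.6, 0.4, -6.0]
opening: 0.0604
```

>>> carry_out --targets '[[[0,0,-0.003],0],[[0,0,0],0]]'

```text
time: 31.45
tool_pos: [0.5177, 0.1673, 0.2134]
tool_rot: [-3.134, -0.008, 1.524]
contact_force: [0.3, 0.2, -5.7]
opening: 0.0604
```

```bash
python3 t.py .5185 .168 .2245
```

```text
31.45 [0.5177 0.1673 0.2134] [-3.1336 -0.0076  1.5238] F [ 0.28  0.16 -5.72] T [-0.   -0.13  0.06] op 0.0604
shift [ 0.0008  0.0006 -0.0111] twist 0.0008
```

>>> carry_out --targets '[[[0,0,-0.006],0],[[0,0,-0.005],0],[[0,0,0],0],[[0,0,0],0],[[0,0,0],0],[[0,0,0],0],[[0,0,0],0],[[0,0,0],0],[[0,0,0],0]]'

```text
time: 32.58
tool_pos: [0.5171, 0.167, 0.2234]
tool_rot: [-3.13, -0.007, 1.524]
contact_force: [0.7, -0.6, -6.4]
opening: 0.0603
```

```bash
python3 t.py .5185 .168 .2245
python3 - <<'E'
from cell import eyes,monitor
import cv2
im=eyes.read_camera("scene")
cv2.imwrite("pics/s6.png",cv2.resize(im[80:330,200:500,::-1],None,fx=2.4,fy=2.4))
im=eyes.read_camera("top"); cv2.imwrite("pics/t6.png",im[:,:,::-1])
print(monitor.observe())
E
```

```text
32.575 [0.5171 0.167  0.2234] [-3.1302 -0.0069  1.5237] F [ 0.74 -0.56 -6.42] T [-0.   -0.13 -0.07] op 0.0603
shift [ 0.001   0.0013 -0.0011] twist 0.0007
{'time': 32.675, 'qpos': array([0.16600573, 0.38322382, 1.47126492, 0.00952745, 1.29680534,
       0.21035948]), 'qvel': array([-0.00085638,  0.00033273,  0.00013825, -0.00309353, -0.00094767,
        0.00057254]), 'joint_efforts': array([-1.32686771e-03, -4.89079142e+01, -2.68503195e+01,  1.34845250e-01,
        8.87535419e-02,  4.89776703e-04]), 'tool_pos': array([0.51710652, 0.167063  , 0.22343734]), 'tool_rot': array([-3.13018329, -0.00691672,  1.52378071]), 'contact_force': array([-0.17825013,  0.01489698, -6.99481872]), 'torque': array([-0.02046941, -0.17003129, -0.05951831]), 'opening': 0.060306665357628166}
```

View pics/s6.png

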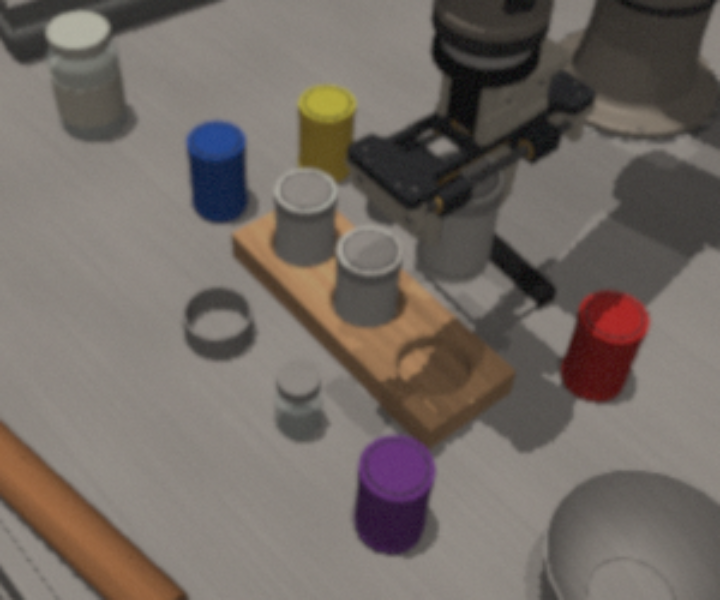

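View pics/t6.png

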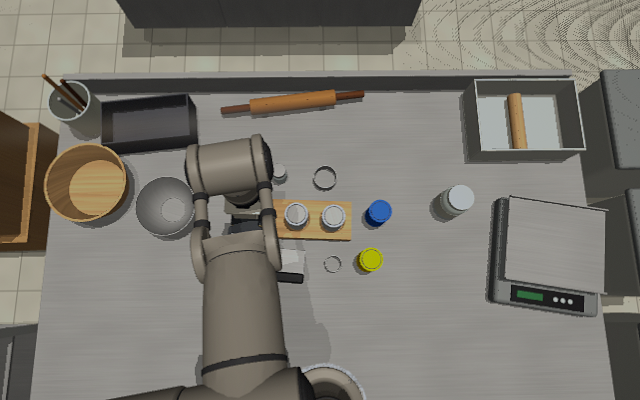

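The left tin is held upright and still, with its underside about 14.5 cm above the board's top. The other two stand in their wells at (296,214) and (333,216) in the top view, unchanged, and every bystander in view is where it was. Handing in.

```bash
python3 -c "
from cell import order
print(order.hand_in())"
```

```text
the job is handed in; nothing more can be done
None
```

The left tin is the full one. I handed the job in at about 32.7 s with it held upright and still over its well.

- **Hefting:** I lifted the tins left, middle, right, each about 97 mm (about 75 mm clear of the board), held each for over a second and stood it back in its own well. The wrist force read about 6.5–7 N for the left tin, 3 N for the middle and 2 N for the right.
- **Final hold:** The grip was set to 55 N and the joint speeds were near zero. The tin's underside is about 14.5 cm above the board's top, with a tilt of about 0.8°.
- **Last pictures:** The middle and right tins stand in their wells and everything else in view looks unmoved. The arm hides part of the top view; the scene view shows most of what it covers.

**Readings that differed:**
- The force readings vary by about 1 N, but the gap between full and light tins is far larger.
- Each set-down ended with a brief 16–33 N push through the tin onto the well floor.
- The gripper closed to 60 mm on the left tin and 62 mm on the other two. I did not find out why; the hold was stable.

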